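# Close the sample transport box and thread its locking rod

## Robot

A 7-joint arm with a two-finger parallel gripper is mounted at the origin on a cart in front of the work surface, level with it; the furniture and walls round the work are solid. World frame = base frame: x ahead of the robot, y to its left, z up, the work surface at z = 0. Lengths are in m, angles in rad, forces in N, time in s.
With the tool pointing down it reaches from about 0.4 to 0.875 m from the base axis. Payload 19.3 kg.
Tool frame: the origin (TCP) lies on the centre line of the jaws, within the pads' length; the fingertips stand 14 mm ahead of it and the grasp point (between the pads) lies 5 mm behind it (bot.tip_extent is the distance from the TCP to the fingertips, in m); z points along the fingers, y is the line along which they close (so a half turn about z gives the same grasp; the last joint's range is limited). The gripper opens to 85 mm and grips with 20 to 120 N. Pads are 22 mm wide; open, the fingers measure 114 mm over their backs; the gripper's body (76 mm by 85 mm) begins 54 mm behind the grasp point. The pads swing forward as they close: fully open they stand 13 mm farther back than shut.
Start: joints at [1.186, 0.521, -0.036, 1.599, 0.021, 1.021, -0.113], TCP at [0.193, -0.594, 0.245] pointing down, gripper open.
Joint ranges: [-2.91, 2.91], [-0.3, 2.13], [-1.5, 1.42], [0.17, 2.43], [-1.26, 4.41], [0.16, 1.93], [-2.52, 2.52]. Speed limits (rad/s): [1.89, 1.89, 2.39, 2.39, 3.01, 3.01, 3.01].

## Interface

Orientations are given as [roll, pitch, yaw] about the fixed x, y, z axes, in that order (R = Rz(yaw) Ry(pitch) Rx(roll)).
In Python, from workcell import monitor, grab_frame, camera_model, bot gives the robot as it stands.
- The arm moves only by the tool move_arm, never from a script. Its argument "moves" is a list of rows, each a list of 4 numbers: the shift along the world's x, y, z in mm, then the turn about the world's z in rad. A call has 1 to 12 rows; each row is the pose to reach, as a shift and turn from the pose commanded when the call began; what a row does not reach only later rows make up. A row lasts 1/8 s, in which the tool goes at most 62.5 mm and 10.7 degrees, less where a joint would pass 70% of its speed; a pose out of reach is approached as far as the arm can. A call with a gripper value outside its range is refused whole. "gripper" is the opening, from 0 (shut) to 1 (fully open), set as the call begins (left out, the last holds). The fingers move at their own pace and stop on an object; "newtons" is the grip in N (left out, the last holds). Time passes only in rows, so rows that repeat a pose let the fingers close. It gives the time, the measured TCP pose, the force, the opening and the grip force at its end, in the units of the state.
- monitor.observe(): the state, without advancing time (a new reading comes with each control period).
- grab_frame(name): name is "scene" or "top" or "wrist"; returns the picture (420x560x3 uint8, blue, green, red); there is no depth.
- camera_model(name): a dict with "vfov" (degrees; the focal length in pixels is half the picture's height over the tangent of half this angle, whatever the lens; pixels are square), "cx", "cy" (the principal point, pixels), "R" (3x3) and "t" (3): a world point X has camera coordinates R X + t; the wrist camera has in their place "T_tool_cam" (4x4, takes a point from camera to tool coordinates, whose origin is the TCP and whose axes are the flange's). Camera axes: x right, y down, z forward; pixel columns grow to the right and rows downward; lengths in m; the calibration is good to about 2 mm. A picture is of the moment at which its call begins: read the wrist's pose just before it. camera_model takes no time and is no camera call.
- bot.job_done(): hands the job in; it is judged then, once.
The state is a dict: "clock": time; "qpos": joint angles; "qd": joint speeds; "joint_efforts": joint torques, N m; "position": TCP position; "tool_rot": TCP orientation; "force": force on the tool from outside, world axes, zero at the start; "moment": the same for the moment, N m; "grip_width": finger opening in m; "finger_force": force on a finger pad.
Only numpy, scipy, OpenCV 4.12 (cv2) and the standard library are available. Lean on these libraries where they do the work, as an engineer would, in place of code of your own. Each camera call takes 0.05 s, during which the arm holds its last target. There are 200 camera calls.

## Task

Close the small sample transport box: set its loose lid on and press it down until the rubber seal has sunk and the lid sits level on the metal rim. Then take the locking rod by its black handle and slide it, nose first from the side away from the centrifuge, through the near bushing, under the lid's arched handle and on through the far bushing until the nose sticks clearly out beyond it. Finish with the gripper still holding the rod's handle there, so that a colleague can fit the end clip; leave the other things on the bench where they are.

Things in the scene. Friction and masses are not known exactly. Their poses are not given: they have to be found in the camera images.
- transport_box: Fixed box: square open steel tub, outside 80 x 80 mm, on a 66 x 130 mm (x, y) base plate. Outside the tub on its y axis stand two bushing blocks, 32 mm wide (x), at y = 50 to 62 and -50 to -62 mm, 80 mm high. Own +y is the near, entry side (robot's left, away from the centrifuge). Origin: centre of the underside, on the bench; z up. Yaw about 0 to 0.35.
- near_bush (a point): Centre of the +y mouth of the near bushing (box frame 0, 62, 64 mm). Both holes are round, 15 mm wide, run along the box's y, 64 mm above the bench, with a 2 mm chamfer at the +y mouth. The rod enters here travelling along the box's -y.
- far_bush (a point): Centre of the -y (exit) mouth of the far bushing (box frame 0, -62, 64 mm). Some 10 cm beyond it stands the fixed centrifuge, about 0.3 m high with its lid open: its front corner is near world x 0.50, y -0.10, its side runs from there to about x 0.70, y 0.05. The arm must pass in front of it (x under about 0.42 m) when it comes from the robot's right.
- box_rim (a point): Centre of the tub's opening (72 x 72 mm, wall 4 mm) at the height of the metal rim (box frame 0, 0, 50 mm).
- seal (a joint): How far (m) the black rubber seal round the rim has sunk: 0 = stands 5 mm above the metal rim, 0.005 = pressed flush with it. It sinks under about 10 N (the lid's weight alone does not press it) and stays where it was pressed.
- box_lid: Loose square lid, 180 g, lying right way up. Origin: centre of the skirt's underside; z up. Skirt 66 x 66 mm, z 0 to 8 (goes into the tub); plate 80 x 80 mm, z 8 to 14; arched handle above. Origin height over the bench when laid on the seal 47 mm, fully seated 42 mm. Its x must lie along the box's x (either way round), so that the rod passes below the bar.
- lid_handle (a point): Middle of the lid's handle bar (lid frame 0, 0, 38 mm): bar 56 mm long (x), 12 mm wide (y), z 32 to 44, on two posts at x = +-25 mm; the passage below it is 44 mm wide and 18 mm high. On the box, the bushing blocks stand 44 mm from either side of the bar: do not open the fingers wide there.
- lock_rod: Locking rod, 80 g, lying flat. Origin: underside of the handle's middle; own x points to the nose, z up. Black handle 36 (x) x 14 (y) x 28 mm (z 0 to 28); steel shaft 10 mm thick, x 18 to 162, last 6 mm tapered to 5 mm; shaft axis 5 mm above the handle's underside. In the bushings the origin is 59 mm above the bench.
- rod_nose (a point): Tip of the rod's nose, on the shaft axis (rod frame 162, 0, 5 mm).
- rod_root (a point): Where the shaft leaves the handle, on the shaft axis (rod frame 18, 0, 5 mm).
- the_timer: Bystander: pale kitchen-type timer 62 x 66 x 20 mm; leave alone.
- the_petri: Bystander: small petri dish 59 mm wide, 15 mm high; leave alone.
- the_marker: Bystander: capped marker pen 138 mm long, 16 mm thick, lying; leave alone.

How it is judged:
On the way, in this order (a step that is already met when the one before it is completed fails the run):
1. the lid lies level on the metal rim, seal pressed down (value of joint seal above 0.0035 m and z of box_lid in the frame of transport_box below 0.044 m and horizontal distance between box_lid and transport_box below 0.006 m and angle between box_lid's own z axis and vertical below 0.05 rad), for 0.2 s.
2. the rod's nose has come through the near bushing, the lid still seated (z of box_lid in the frame of transport_box below 0.044 m and y of rod_nose in the frame of transport_box between -0.045 and 0.046 m and y of rod_root in the frame of transport_box above 0.062 m and x of rod_nose in the frame of transport_box between -0.015 and 0.015 m and z of rod_nose in the frame of transport_box between 0.054 and 0.074 m and angle between the x axis of lock_rod and the y axis of transport_box, either way round below 0.2 rad).
At the end, for the whole second after the job is handed in: Lid seated: within 2 mm of the rim, 6 mm of the middle, 0.05 rad of level, seal sunk over 3.5 mm, not held. Rod through both bushings from the near side, in line with them, still, nose at least 4 mm beyond the far bushing, gripped by the fingers with over 3 N (all of step 1 and y of rod_nose in the frame of transport_box below -0.066 m and y of rod_root in the frame of transport_box above 0.058 m and distance between rod_nose and far_bush below 0.028 m and angle between the x axis of lock_rod and the y axis of transport_box, either way round below 0.08 rad and contact force between the fingers and lock_rod above 3 N and contact force between the fingers and box_lid below 0.5 N and linear speed of lock_rod below 0.02 m/s); the arm keeps its last pose, push and grip.
It fails at once if the timer was disturbed (distance of the_timer from where it was at the start of the episode above 0.03 m).
It fails at once if the petri dish was disturbed (distance of the_petri from where it was at the start of the episode above 0.03 m).
It fails at once if the marker was disturbed (distance of the_marker from where it was at the start of the episode above 0.03 m).
It also fails if it takes over 64 s, if anything falls off the work surface, if the arm or the gripper's body presses on something with over 40 N, if the wrist force passes 120 N, or if a joint passes its speed limit or range.

## Working session

There is one attempt and no reset: what is moved stays moved. The work goes in short steps, Python scripts to look and compute and a tool call to move; the robot and the scene stay as the last step left them, time stands still between calls to the robot, and variables do not carry over. Pictures are saved under pics/ and viewed, at most 10 in all, crops included, and the job is handed in when it is done.

Besides the shell and the picture viewer there is one more tool, called after "Request:" as name([rows], argument=value, ...), one row to a line, values as JSON. move_arm: Moves the arm, as the interface text tells. Its arguments: {"type":"object","properties":{"moves":{"type":"array","items":{"type":"array","items":{"type":"number"}}},"gripper":{"type":"number"},"newtons":{"type":"number"}},"required":["moves"]}

```bash
mkdir -p pics; ls; cat > h.py <<'E'
import numpy as np, cv2
from scipy.spatial.transform import Rotation as Ro
from workcell import monitor, grab_frame, camera_model, bot
def cam(name, s=None):
    m=camera_model(name); f=210/np.tan(np.radians(m['vfov'])/2)
    if name=='wrist':
        s=s or monitor.observe(); R=Ro.from_euler('xyz',s['tool_rot']).as_matrix(); T=np.array(m['T_tool_cam'])
        Rc=R@T[:3,:3]; C=R@T[:3,3]+np.array(s['position'])
    else:
        Rc=np.array(m['R']).T; C=-Rc@np.array(m['t'])
    return dict(f=f,cx=m['cx'],cy=m['cy'],Rc=Rc,C=C)
def ray(c,u,v):
    d=c['Rc']@np.array([(u-c['cx'])/c['f'],(v-c['cy'])/c['f'],1]); return c['C'],d/np.linalg.norm(d)
def onz(c,u,v,z):
    C,d=ray(c,u,v); return C+d*(z-C[2])/d[2]
def proj(c,X):
    p=c['Rc'].T@(np.array(X)-c['C']); return c['cx']+c['f']*p[0]/p[2], c['cy']+c['f']*p[1]/p[2]
def tri(r1,r2):
    (a,d),(b,e)=r1,r2; n=np.cross(d,e); s=np.linalg.solve(np.array([d,-e,n]).T,b-a)
    return (a+d*s[0]+b+e*s[1])/2, abs(s[2])*np.linalg.norm(n)
E
python3 - <<'E'
from h import *
s=monitor.observe(); print(s)
for n in ('scene','top','wrist'):
    m=camera_model(n); print(n,m); cv2.imwrite(f'pics/{n}0.png',grab_frame(n))
a=cv2.imread('pics/top0.png'); print(a.shape)
E
```

```text
pics
{'clock': 0.0, 'qpos': array([ 1.18579807,  0.52202802, -0.03632862,  1.59996309,  0.02120707,
        1.0210727 , -0.11279813]), 'qd': array([-9.98330392e-04,  1.62295980e-03,  3.32726441e-04,  6.49735395e-04,
        1.55296877e-03,  1.48230213e-05, -1.20194052e-03]), 'joint_efforts': array([-7.07086165e-04, -9.27097392e+01,  1.97979346e+00, -3.69929516e+01,
        1.78649335e-02,  8.08637822e-03,  5.33605407e-05]), 'position': array([ 0.19339194, -0.59401858,  0.24473306]), 'tool_rot': array([-3.14050970e+00,  8.07318732e-05,  3.14794138e-01]), 'force': array([ 1.61448711, -0.00765705, -0.65867053]), 'moment': array([-0.01030123,  0.00960326,  0.02660705]), 'finger_force': 0.0, 'grip_width': 0.08545315848873347}
scene {'vfov': 57.03182714712586, 'cx': 277.0320277757937, 'cy': 211.42334890987536, 'R': array([[ 0.71383313, -0.70019183,  0.01317814],
       [-0.40958104, -0.4326763 , -0.80314046],
       [ 0.56805425,  0.56791075, -0.59564397]]), 't': array([-0.21930203,  0.40521213,  0.40204003])}
top {'vfov': 50.20170426362336, 'cx': 274.053793899486, 'cy': 211.00909648442888, 'R': array([[ 0.00864258, -0.99995181, -0.00465724],
       [-0.996012  , -0.00819475, -0.08884221],
       [ 0.08879977,  0.00540649, -0.99603482]]), 't': array([0.27550261, 0.59418464, 0.8482694 ])}
wrist {'vfov': 60.21009643465408, 'cx': 283.5593390183088, 'cy': 207.17856885289643, 'T_tool_cam': array([[ 4.51110530e-04, -9.46765150e-01, -3.21924754e-01,
         8.34829931e-02],
       [ 9.99999813e-01,  2.93918664e-04,  5.36890983e-04,
        -1.52449651e-04],
       [-4.13689978e-04, -3.21924936e-01,  9.46765105e-01,
        -1.29285520e-01],
       [ 0.00000000e+00,  0.00000000e+00,  0.00000000e+00,
         1.00000000e+00]])}
(420, 560, 3)
```

View pics/top0.png

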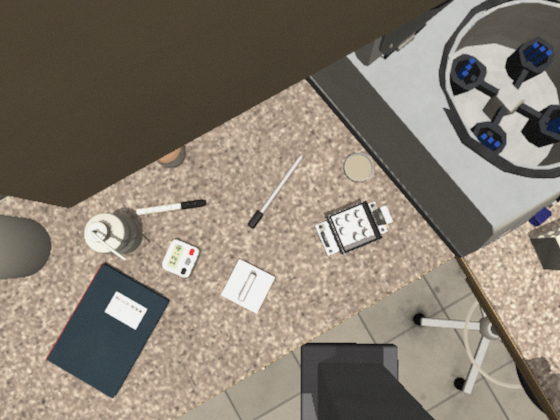

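View pics/scene0.png

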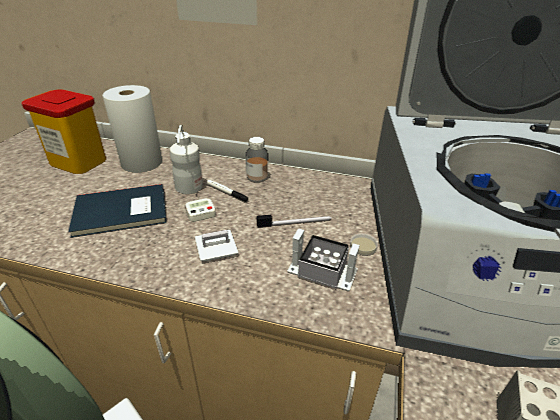

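The top view shows the box at (355,228), with near bushing at (327,238) and far bushing at (380,215). The lid is at (248,287), its handle bar running from (250,275) to (243,300). The rod's handle is at (257,218) and its nose at (301,155). Timer, marker and petri dish are clear of these. The scene view agrees: lid (217,246), rod handle (264,221), nose (330,218), box (325,262).

```bash
python3 - <<'E'
from h import *
c=cam('top'); s=cam('scene'); print(c['C'],s['C'])
P=lambda n,a,b:print(n,*(np.round(x,4) for x in tri(ray(c,*a),ray(s,*b))))
P('rodhandle',(257,218),(264,221)); P('nose',(301,155),(330,218)); P('lid',(248,287),(217,246))
P('near',(323,227),(297,233));P('far',(375,207),(354,248))
for n,p,z in (('lid',(248,287),.03),('near',(327,238),.08),('timer',(181,258),.02),('petri',(358,167),.015),('marker',(204,204),.01)): print(n,onz(c,*p,z).round(4))
E
```

```text
[0.51410786 0.27577236 0.89897763] [ 0.09413171 -0.20655066  0.56780497]
rodhandle [0.5773 0.3158 0.0123] 0.0045
nose [0.7089 0.2269 0.001 ] 0.0001
lid [0.4448 0.3292 0.0071] 0.0043
near [0.5566 0.1915 0.0631] 0.0079
far [0.5999 0.0887 0.0612] 0.006
lid [0.4449 0.3292 0.03  ]
near [0.5385 0.1833 0.08  ]
timer [0.4989 0.4614 0.02  ]
petri [0.6825 0.1138 0.015 ]
marker [0.6063 0.4205 0.01  ]
```

Request:
move_arm([
  [20,50,10,0],
  [60,110,20,0],
  [100,170,30,0],
  [140,230,40,0],
  [170,290,50,0],
  [190,350,50,0],
  [200,410,50,0],
  [200,470,50,0],
  [200,530,50,0],
])

```text
clock: 1.27
position: [0.3925, -0.0905, 0.2953]
tool_rot: [3.141, -0.0, 0.315]
force: [1.2, 0.1, -0.6]
grip_width: 0.0853
finger_force: 0.0
```

Request:
move_arm([
  [0,60,0,0],
  [15,120,0,0],
  [55,165,0,0],
  [95,190,0,0],
  [95,190,0,0],
  [95,190,0,0],
])

```text
clock: 2.02
position: [0.4871, 0.0972, 0.2948]
tool_rot: [-3.142, 0.001, 0.315]
force: [-0.8, 0.0, 0.5]
grip_width: 0.0853
finger_force: 0.0
```

```bash
cat > shot.py <<'E'
import sys,pickle
from h import *
s=monitor.observe(); c=cam('wrist',s); im=grab_frame('wrist'); n=sys.argv[1]
cv2.imwrite(f'pics/{n}.png',im); pickle.dump(c,open(f'{n}.pkl','wb')); print(n,s['clock'],s['position'].round(4),s['tool_rot'].round(3),s['qpos'].round(2))
E
python3 shot.py b1
```

```text
b1 2.025 [0.4871 0.0972 0.2948] [-3.142e+00  1.000e-03  3.150e-01] [ 0.08  0.29 -0.49  1.85  0.16  1.04 -1.73]
```

Request:
move_arm([
  [0,60,0,0],
  [0,90,0,0],
  [0,90,0,0],
  [0,90,0,0],
])

```text
clock: 2.58
position: [0.4875, 0.1862, 0.2954]
tool_rot: [3.141, -0.0, 0.314]
force: [-0.7, -1.3, 0.5]
grip_width: 0.0851
finger_force: 0.0
```

```bash
python3 shot.py b2; python3 -c "
import cv2,numpy as np
a,b=[cv2.imread(f'pics/b{i}.png') for i in (1,2)]
cv2.imwrite('pics/b12.png',cv2.resize(np.hstack([a,b]),(800,300)))"
```

```text
b2 2.575 [0.4875 0.1862 0.2954] [ 3.141 -0.     0.314] [-0.08  0.34 -0.52  1.79  0.19  1.06 -1.92]
```

View pics/b12.png

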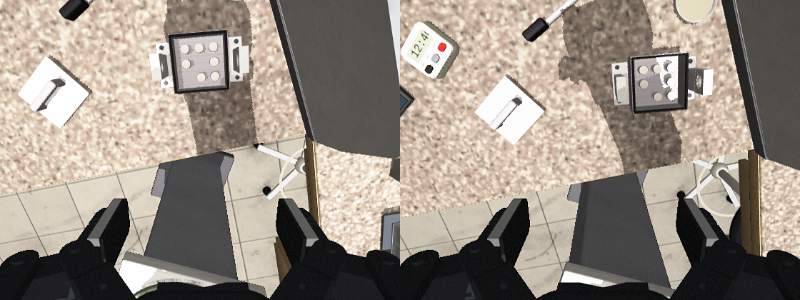

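b1 (half-size, left): box rim centre at (199,62), lid at (54,91), rod handle at (75,8). b2 (right half): box at (258,83), lid at (108,112), rod handle at (136,30), timer at upper left. The black seal square and white lid plate both segment well.

```bash
cat > m1.py <<'E'
from h import *
import pickle
def seg(n,seed,kind,area=(200,20000)):
    im=cv2.imread(f'pics/{n}.png'); hsv=cv2.cvtColor(im,cv2.COLOR_BGR2HSV)
    m=(hsv[...,2]<60) if kind=='dark' else (hsv[...,2]>195)&(hsv[...,1]<25)
    m=cv2.morphologyEx(m.astype(np.uint8),cv2.MORPH_OPEN,np.ones((3,3)))
    cs,_=cv2.findContours(m,cv2.RETR_EXTERNAL,cv2.CHAIN_APPROX_NONE)
    out=[]
    for k in cs:
        if area[0]<cv2.contourArea(k)<area[1]:
            r=cv2.minAreaRect(k); d=np.hypot(r[0][0]-seed[0],r[0][1]-seed[1]); out.append((d,r,cv2.contourArea(k),k))
    return sorted(out,key=lambda o:o[0])[:3]
E
python3 - <<'E'
from m1 import *
for n,p,k in (('b1',(279,87),'dark'),('b2',(361,116),'dark'),('b1',(75,127),'w'),('b2',(151,157),'w')):
    for o in seg(n,p,k): print(n,k,round(o[0]),[np.round(x,1) for x in o[1]],o[2])
c1,c2=[pickle.load(open(f'b{i}.pkl','rb')) for i in (1,2)]
b1=seg('b1',(279,87),'dark')[0]; b2=seg('b2',(361,116),'dark')[0]
q1=[np.array(sorted(cv2.boxPoints(b[1]).tolist(),key=lambda p:np.arctan2(p[1]-b[1][0][1],p[0]-b[1][0][0]))) for b in (b1,b2)]
for a,b in zip(*q1): print(a,b,tri(ray(c1,*a),ray(c2,*b)))
E
```

```text
b1 dark 1 [array([279.5,  86.4]), array([82.6, 81.4]), np.float64(85.1)] 689.0
b1 dark 130 [array([408.3,  97.9]), array([204.9,   8.5]), np.float64(74.7)] 1362.0
b1 dark 191 [array([103.3,  11.2]), array([24.7, 36.8]), np.float64(45.0)] 716.5
b2 dark 6 [array([355.2, 117.6]), array([77.8, 62.3]), np.float64(85.6)] 318.0
b2 dark 36 [array([396.5, 113.5]), array([77., 13.]), np.float64(90.0)] 315.0
b2 dark 120 [array([481. , 109.2]), array([226.5,  14.6]), np.float64(77.7)] 2732.5
b1 w 6 [array([ 71.1, 132. ]), array([81.9, 73.1]), np.float64(41.0)] 4655.5
b1 w 154 [array([224.4,  91.3]), array([63.8, 28.8]), np.float64(82.9)] 1428.0
b1 w 213 [array([283.6,  85.7]), array([68. , 61.5]), np.float64(84.3)] 2941.5
b2 w 1 [array([150.9, 156.2]), array([75. , 69.5]), np.float64(42.0)] 4499.0
b2 w 145 [array([35.7, 69.7]), array([67.1, 57.2]), np.float64(35.5)] 3368.0
b2 w 160 [array([223.5,  13.9]), array([ 8.6, 49.1]), np.float64(48.8)] 314.5
[235.45559692  48.68487549] [321.17059326  81.21765137] (array([0.58178794, 0.17708154, 0.04426951]), np.float64(0.0014696601218517258))
[316.54263306  41.6946106 ] [383.26470947  76.44117737] (array([ 0.61634342,  0.10193173, -0.02843404]), np.float64(0.010021223614100544))
[323.64059448 124.03100586] [389.22943115 153.98236084] (array([ 0.53424158,  0.06441259, -0.0126718 ]), np.float64(0.008166435948877617))
[242.55355835 131.02127075] [327.13531494 158.75883484] (array([0.51234453, 0.14780168, 0.06234124]), np.float64(0.0005049872868229874))
```

Request:
move_arm([
  [0,40,-15,-0.15],
  [-20,80,-30,-0.3],
  [-45,120,-50,-0.45],
  [-45,130,-75,-0.585],
  [-45,130,-75,-0.585],
  [-45,130,-75,-0.585],
])

```text
clock: 3.38
position: [0.4422, 0.3174, 0.2198]
tool_rot: [3.141, -0.0, -0.272]
force: [-0.4, 0.9, 1.1]
grip_width: 0.086
finger_force: 0.0
```

```bash
python3 shot.py l1
```

```text
l1 3.375 [0.4422 0.3174 0.2198] [ 3.141 -0.    -0.272] [-0.82  0.43  0.12  1.85 -0.06  0.87 -2.51]
```

Request:
move_arm([
  [0,40,0,0],
  [0,50,0,0],
  [0,50,0,0],
  [0,50,0,0],
])

```text
clock: 3.92
position: [0.4431, 0.366, 0.2203]
tool_rot: [3.141, 0.0, -0.272]
force: [0.2, 0.4, 0.0]
grip_width: 0.0856
finger_force: 0.0
```

```bash
python3 shot.py l2; python3 -c "
import cv2,numpy as np
a,b=[cv2.imread(f'pics/l{i}.png') for i in (1,2)]
cv2.imwrite('pics/l12.png',cv2.resize(np.hstack([a,b]),(800,300)))"
python3 - <<'E'
from m1 import *
cv=cv2
from h import *
c=pickle.load(open('b1.pkl','rb'));print('box',onz(c,279.5,86.4,.055))
for n in ('l1','l2'):
    for k in 'w','dark':
        for o in seg(n,(280,210),k): print(n,k,round(o[0]),[np.round(x,1) for x in o[1]],o[2])
E
```

```text
l2 3.925 [0.4431 0.366  0.2203] [ 3.141  0.    -0.272] [-0.96  0.48  0.23  1.77 -0.14  0.91 -2.51]
box [0.56296139 0.12605283 0.055     ]
l1 w 31 [array([267.8, 181.2]), array([83.1, 67.6]), np.float64(10.2)] 3469.5
l1 w 173 [array([114.5, 160. ]), array([70., 65.]), np.float64(90.0)] 4024.0
l1 w 228 [array([ 63.1, 279.4]), array([74.3, 37.5]), np.float64(10.9)] 2517.0
l1 dark 190 [array([241. ,  24.4]), array([21.2, 49.7]), np.float64(15.9)] 930.0
l1 dark 213 [array([ 68. , 225.8]), array([139.3,   4.1]), np.float64(11.7)] 357.0
l1 dark 260 [array([91.3, 31.8]), array([21.5, 59.3]), np.float64(61.7)] 1115.0
l2 w 63 [array([320.5, 162.3]), array([85.1, 84.7]), np.float64(11.3)] 6633.5
l2 w 132 [array([164.5, 147. ]), array([72., 65.]), np.float64(90.0)] 3293.5
l2 w 182 [array([107.4, 268.7]), array([73.4, 38.9]), np.float64(11.1)] 2601.5
l2 dark 236 [array([145.6,  16.1]), array([21.3, 59. ]), np.float64(61.8)] 1069.5
```

View pics/l12.png

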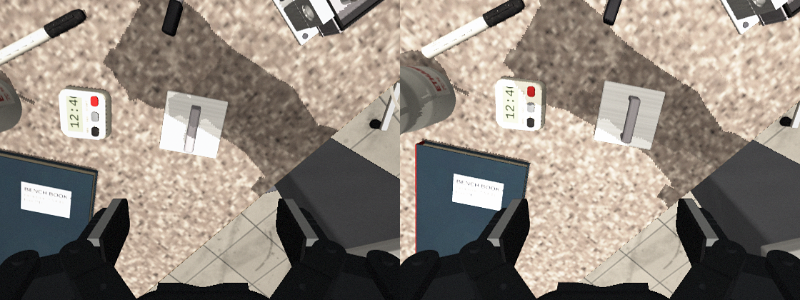

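l12 shows the lid plate at (195,125) in l1 (left) and at (230,115) in l2, half-size. It is partly shadowed, with the bar running nearly image-vertical. The rod handle is at the top centre.

```bash
python3 - <<'E'
from h import *
import pickle
Q=[];B=[];cs=[]
for n,seed in (('l1',(272,174)),('l2',(321,162))):
    c=pickle.load(open(n+'.pkl','rb')); cs.append(c)
    im=cv2.imread(f'pics/{n}.png'); x0,y0=seed[0]-65,seed[1]-65
    hsv=cv2.cvtColor(im,cv2.COLOR_BGR2HSV)[y0:y0+130,x0:x0+130]
    m=((hsv[...,1]<22)&(hsv[...,2]>75)).astype(np.uint8); m=cv2.morphologyEx(m,cv2.MORPH_OPEN,np.ones((5,5)))
    k=max(cv2.findContours(m,cv2.RETR_EXTERNAL,cv2.CHAIN_APPROX_NONE)[0],key=cv2.contourArea)
    r=cv2.minAreaRect(k); q=cv2.boxPoints(r)+[x0,y0]; print(n,r,cv2.contourArea(k))
    ctr=q.mean(0); q=np.array(sorted(q.tolist(),key=lambda p:np.arctan2(p[1]-ctr[1],p[0]-ctr[0]))); Q.append(q)
    print('z14 ctr',np.mean([onz(c,*p,.014) for p in q],0))
    w=[onz(c,*p,.014) for p in q]; print('sides',[round(np.linalg.norm(w[i]-w[i-1])*1000,1) for i in range(4)], 'yaw', [round(np.arctan2(*(w[i]-w[i-1])[[1,0]]),3) for i in range(4)])
    inner=cv2.erode(cv2.drawContours(np.zeros_like(m),[k],-1,1,-1),np.ones((13,13)))
    b=((hsv[...,2]<135)&(inner>0)).astype(np.uint8)
    b=max(cv2.findContours(b,cv2.RETR_EXTERNAL,cv2.CHAIN_APPROX_NONE)[0],key=cv2.contourArea); print('bar',cv2.minAreaRect(b),(x0,y0))
for a,b in zip(*Q): X,e=tri(ray(cs[0],*a),ray(cs[1],*b)); print(X.round(4),round(e,4))
a,b=[cv2.imread(f'pics/{n}.png')[y-65:y+65,x-65:x+65] for n,x,y in(('l1',272,174),('l2',321,162))]
cv2.imwrite('pics/lz.png',cv2.resize(np.hstack([a,b]),(780,390)))
E
```

```text
l1 ((62.35200500488281, 65.06401062011719), (86.04390716552734, 82.28730773925781), 10.304847717285156) 6648.5
z14 ctr [0.44698365 0.3301707  0.014     ]
sides [np.float64(79.6), np.float64(78.5), np.float64(80.7), np.float64(84.5)] yaw [np.float64(-0.496), np.float64(-2.02), np.float64(2.72), np.float64(1.107)]
bar ((63.718868255615234, 60.666038513183594), (13.944499015808105, 45.02783203125), 10.61965560913086) (207, 109)
l2 ((64.63584899902344, 64.77546691894531), (86.43132019042969, 84.95701599121094), 10.619654655456543) 6855.5
z14 ctr [0.44609525 0.32921138 0.014     ]
sides [np.float64(79.8), np.float64(78.7), np.float64(81.2), np.float64(84.9)] yaw [np.float64(-0.46), np.float64(-2.022), np.float64(2.758), np.float64(1.105)]
bar ((65.61764526367188, 66.9705810546875), (15.727456092834473, 60.19819259643555), 12.52880859375) (256, 97)
[0.4998 0.3482 0.0116] 0.0
[0.4654 0.277  0.0122] 0.0002
[0.3975 0.3095 0.0298] 0.0016
[0.4333 0.3818 0.0288] 0.0014
```

View pics/lz.png

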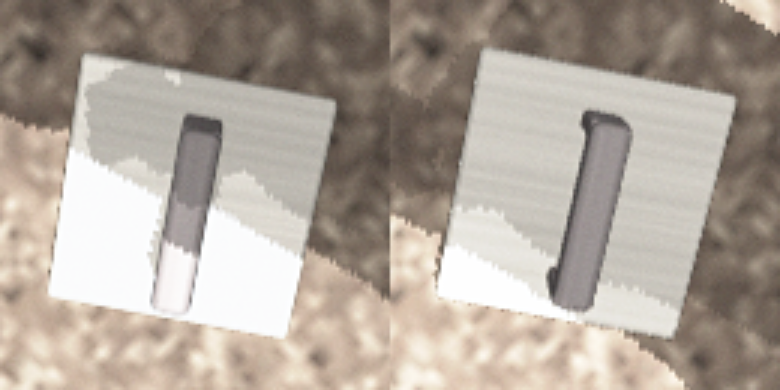

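Zoom: lid plate corners and bar ends are clear (l1 bar ends (203,120) and (170,312), l2 bar ends (610,118) and (575,308), at 3x). I read the corners off this crop.

```bash
python3 - <<'E'
from h import *
import pickle
cs=[pickle.load(open(n+'.pkl','rb')) for n in('l1','l2')]
A=np.array([(82,54),(335,101),(287,338),(50,297),(204,118),(169,312)])/3+[207,109]
B=(np.array([(483,47),(736,97),(675,338),(437,298),(610,115),(574,310)])-[390,0])/3+[256,97]
X=[]
for a,b in zip(A,B): x,e=tri(ray(cs[0],*a),ray(cs[1],*b)); X.append(x); print(x.round(4),round(e,4))
for c,K in zip(cs,(A,B)):
    w=np.array([onz(c,*p,.014) for p in K[:4]]); h=np.array([onz(c,*p,.044) for p in K[4:]])
    v=(w[0]-w[3]+w[1]-w[2]); u=w[0]-w[1]+w[3]-w[2]; print('plate',w.mean(0).round(4),np.arctan2(v[1],v[0]).round(3),np.arctan2(-u[0],u[1]).round(3),np.linalg.norm(v)/2,np.linalg.norm(u)/2)
    d=h[0]-h[1]; print('bar',h.mean(0).round(4),np.arctan2(d[1],d[0]).round(3),np.linalg.norm(d))
E
```

```text
[0.4995 0.3474 0.019 ] 0.0002
[0.4651 0.2779 0.0173] 0.0003
[0.3936 0.3115 0.0147] 0.0001
[0.4271 0.3827 0.0125] 0.0004
[0.4726 0.3168 0.0309] 0.001
[0.4234 0.3413 0.0484] 0.0007
plate [0.4462 0.3299 0.014 ] -0.445 -0.454 0.07904227074637686 0.07859464605872843
bar [0.4487 0.3289 0.044 ] -0.457 0.05890347624088408
plate [0.4461 0.3297 0.014 ] -0.452 -0.453 0.07939288531731183 0.07862965385751455
bar [0.4479 0.3296 0.044 ] -0.416 0.05755621912267474
```

Request:
move_arm([
  [0,-10,0,0.18],
  [0,-20,0,0.36],
  [3,-30,0,0.54],
  [3,-36,0,0.72],
  [3,-36,0,0.9],
  [3,-36,0,1.08],
  [3,-36,0,1.26],
  [3,-36,0,1.44],
  [3,-36,0,1.62],
  [3,-36,0,1.8],
  [3,-36,0,1.98],
  [3,-36,0,2.16],
], gripper=0.5)

```text
clock: 5.48
position: [0.446, 0.3305, 0.2205]
tool_rot: [3.141, 0.0, 1.894]
force: [0.9, 0.1, 0.3]
grip_width: 0.0425
finger_force: 0.0
```

Request:
move_arm([
  [0,0,-20,0.18],
  [0,0,-40,0.36],
  [0,0,-60,0.54],
  [0,0,-80,0.7],
  [0,0,-100,0.802],
  [0,0,-100,0.802],
  [0,0,-100,0.802],
])

```text
clock: 6.35
position: [0.4461, 0.3313, 0.1211]
tool_rot: [3.141, 0.0, 2.689]
force: [0.1, 1.2, 0.3]
grip_width: 0.0426
finger_force: 0.0
```

```bash
python3 shot.py l3
```

```text
l3 6.35 [0.4461 0.3313 0.1211] [3.141 0.    2.689] [-0.43  0.61 -0.44  1.87  0.37  0.74  0.04]
```

Request:
move_arm([
  [0,-1.5,-40,0],
  [0,-1.5,-75,0],
  [0,-1.5,-86,0],
  [0,-1.5,-86,0],
])

```text
clock: 6.9
position: [0.4457, 0.3303, 0.0347]
tool_rot: [3.142, 0.0, 2.691]
force: [0.0, 0.7, 0.1]
grip_width: 0.0431
finger_force: 0.0
```

Request:
move_arm([
  [0,0,0,0],
  [0,0,0,0],
  [0,0,0,0],
  [0,0,0,0],
], gripper=0, newtons=50)

```text
clock: 7.4
position: [0.4462, 0.3304, 0.0355]
tool_rot: [3.14, 0.001, 2.691]
force: [-1.1, -1.2, 9.9]
grip_width: 0.0107
finger_force: 48.7
```

Request:
move_arm([
  [0,0,40,0],
  [0,0,90,0.1],
  [20,-10,140,0.26],
  [50,-30,180,0.42],
  [80,-40,200,0.58],
  [100,-50,200,0.74],
  [110,-60,200,0.8],
  [110,-60,200,0.8],
  [110,-60,200,0.8],
])

```text
clock: 8.52
position: [0.555, 0.2706, 0.2346]
tool_rot: [3.141, 0.0, -2.792]
force: [-0.6, 0.3, -1.6]
grip_width: 0.0107
finger_force: 49.6
```

```bash
python3 shot.py v1
```

```text
v1 8.525 [0.555  0.2706 0.2346] [ 3.141  0.    -2.792] [-0.1   0.6  -0.68  1.61  0.41  1.09  1.03]
```

Request:
move_arm([
  [25,-20,0,0],
  [50,-30,0,0],
  [50,-30,0,0],
  [50,-30,0,0],
])

```text
clock: 9.07
position: [0.6048, 0.241, 0.2343]
tool_rot: [3.141, -0.0, -2.791]
force: [1.1, -0.1, -1.9]
grip_width: 0.0108
finger_force: 49.6
```

```bash
python3 shot.py v2; python3 -c "
import cv2,numpy as np,pickle
from h import proj
V=[]
for n in ('v1','v2','b1','b2'):
    a=cv2.imread(f'pics/{n}.png'); c=pickle.load(open(n+'.pkl','rb')); u,v=map(int,proj(c,(.567,.128,.06))); x=min(max(u-80,0),400); y=min(max(v-60,0),300); print(n,x,y,u,v)
    V.append(cv2.resize(a[y:y+120,x:x+160],(400,300),interpolation=cv2.INTER_CUBIC))
cv2.imwrite('pics/bz.png',np.vstack([np.hstack(V[:2]),np.hstack(V[2:])]))"
```

```text
v2 9.075 [0.6048 0.241  0.2343] [ 3.141 -0.    -2.791] [-0.05  0.65 -0.67  1.51  0.43  1.13  1.12]
v1 37 80 117 140
v2 87 34 167 94
b1 198 21 278 81
b2 285 52 365 112
```

View pics/bz.png

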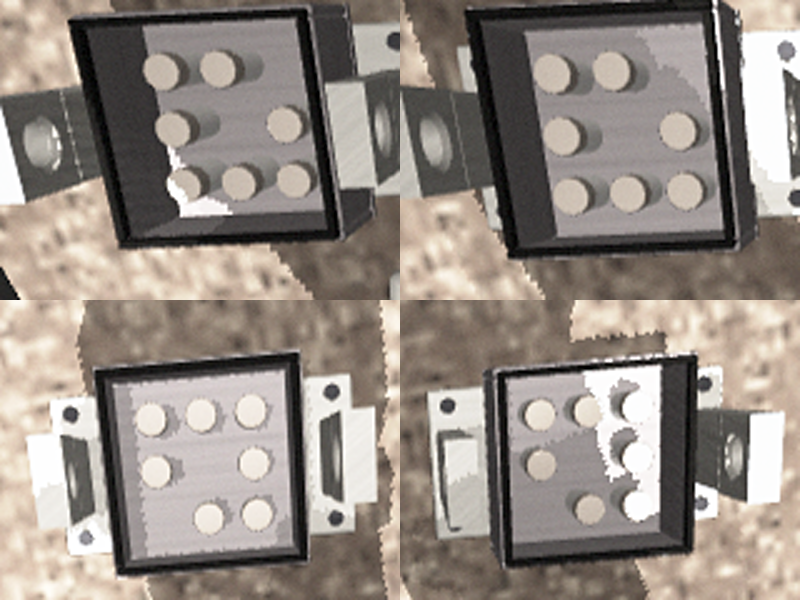

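The crop shows the black seal's outer square well in all four views (v1 top-left, v2 top-right, b1, b2 below), corners readable to about 1 px, plus both bushing holes.

```bash
python3 - <<'E'
from h import *
import pickle
D={'v1':((37,80),[(70,20),(305,7),(341,240),(120,247)]),'v2':((87,34),[(67,10),(314,1),(338,248),(111,257)]),
'b1':((198,21),[(308,261),(118,276),(95,69),(300,53)]),'b2':((285,52),[(293,252),(101,267),(92,71),(297,55)])}
C={n:pickle.load(open(n+'.pkl','rb')) for n in D}
X=[]
for i in range(4):
    A=np.zeros((3,3));b=np.zeros(3);rs=[]
    for n,(o,p) in D.items():
        c,d=ray(C[n],*(np.array(p[i])/2.5+o)); M=np.eye(3)-np.outer(d,d); A+=M;b+=M@c; rs.append((c,M))
    x=np.linalg.solve(A,b); X.append(x); print(x.round(4),[round(1000*np.linalg.norm(M@(x-c)),1) for c,M in rs])
def rep(n,X):
    X=np.array(X); y=X[1]-X[0]+X[2]-X[3]; x=X[1]-X[2]+X[0]-X[3]
    y=X[0]-X[1]+X[3]-X[2]; x=X[0]-X[3]+X[1]-X[2]
    print(n,X.mean(0).round(4),'yaw',np.arctan2(-y[0],y[1]).round(3),np.arctan2(x[1],x[0]).round(3),np.linalg.norm(x)/2,np.linalg.norm(y)/2)
rep('all',[X[2],X[3],X[0],X[1]]) ; rep('all2',X)
for n,(o,p) in D.items(): rep(n,[onz(C[n],*(np.array(q)/2.5+o),.055) for q in p])
E
```

```text
[0.5411 0.0751 0.052 ] [np.float64(0.8), np.float64(0.8), np.float64(0.7), np.float64(0.8)]
[0.5111 0.1469 0.0507] [np.float64(0.7), np.float64(1.1), np.float64(1.0), np.float64(1.0)]
[0.5826 0.1768 0.0506] [np.float64(1.1), np.float64(0.4), np.float64(1.1), np.float64(1.0)]
[0.612  0.1044 0.0516] [np.float64(0.6), np.float64(1.1), np.float64(0.7), np.float64(0.5)]
all [0.5617 0.1258 0.0512] yaw 0.39 0.394 0.07714514035085797 0.07801047365598923
all2 [0.5617 0.1258 0.0512] yaw -2.752 -2.747 0.07714514035085797 0.07801047365598923
v1 [0.5614 0.1271 0.055 ] yaw -2.75 -2.747 0.07648120344515515 0.07727265899486184
v2 [0.5615 0.1276 0.055 ] yaw -2.754 -2.746 0.07586050014607684 0.07689703902153819
b1 [0.5614 0.1249 0.055 ] yaw -2.752 -2.751 0.07648714669586971 0.07661607314691121
b2 [0.5612 0.1266 0.055 ] yaw -2.751 -2.744 0.07637705811305748 0.07872277071451984
```

Request:
move_arm([
  [-15,-50,-20,0.04],
  [-30,-95,-50,0.04],
  [-44,-115,-80,0.04],
  [-44,-115,-100,0.04],
  [-44,-115,-125,0.04],
  [-44,-115,-136,0.04],
  [-44,-115,-136,0.04],
  [-44,-115,-136,0.04],
], newtons=80)

```text
clock: 10.12
position: [0.5621, 0.1256, 0.0991]
tool_rot: [-3.142, 0.001, -2.751]
force: [-0.4, 0.2, -1.6]
grip_width: 0.0102
finger_force: 80.9
```

```bash
python3 shot.py p1; python3 - <<'E'
from h import *
import pickle
c=pickle.load(open('pics/../p1.pkl','rb')); print(proj(c,(.5615,.126,.07)))
E
```

```text
p1 10.125 [0.5621 0.1256 0.0991] [-3.142e+00  1.000e-03 -2.751e+00] [ 0.1   0.7  -0.61  1.82  0.55  0.79  1.17]
(np.float64(284.5092433319525), np.float64(261.75869677536275))
```

Request:
move_arm([
  [-1,0.5,-5,0],
  [-1,0.5,-11,0],
  [-1,0.5,-14,0],
  [-1,0.5,-14,0],
])

```text
clock: 10.68
position: [0.5605, 0.1255, 0.0839]
tool_rot: [3.141, -0.0, -2.751]
force: [0.5, 0.6, -1.4]
grip_width: 0.0103
finger_force: 80.9
```

Request:
move_arm([
  [0,0,-3,0],
  [0,0,-5,0],
  [0,0,-6,0],
  [0,0,-6,0],
  [0,0,-6,0],
])

```text
clock: 11.3
position: [0.5608, 0.1256, 0.0785]
tool_rot: [-3.141, 0.0, -2.751]
force: [-1.4, -1.2, 5.5]
grip_width: 0.0105
finger_force: 81.8
```

Request:
move_arm([
  [0,0,-1,0],
  [0,0,-2,0],
  [0,0,-3,0],
  [0,0,-3,0],
  [0,0,-3,0],
])

```text
clock: 11.92
position: [0.5609, 0.1256, 0.0774]
tool_rot: [-3.14, 0.001, -2.752]
force: [-15.1, -6.9, 48.1]
grip_width: 0.01
finger_force: 87.8
```

Request:
move_arm([
  [0,0,2.5,0],
  [0,0,2.5,0],
])

```text
clock: 12.18
position: [0.5607, 0.1255, 0.0777]
tool_rot: [-3.142, 0.0, -2.751]
force: [-0.0, -0.6, -1.8]
grip_width: 0.0102
finger_force: 80.9
```

Request:
move_arm([
  [0,0,0,0],
  [0,0,0,0],
  [0,0,0,0],
], gripper=0.3, newtons=40)

```text
clock: 12.55
position: [0.5606, 0.1256, 0.0776]
tool_rot: [3.142, -0.0, -2.751]
force: [-0.2, 0.7, -0.7]
grip_width: 0.0257
finger_force: 0.0
```

Request:
move_arm([
  [0,0,20,0],
  [0,0,70,0],
  [0,60,125,0],
  [0,110,155,0],
  [0,110,155,0],
  [0,110,155,0],
])

```text
clock: 13.3
position: [0.5605, 0.2359, 0.2336]
tool_rot: [-3.141, 0.001, -2.75]
force: [0.4, -0.7, 0.1]
grip_width: 0.0257
finger_force: 0.0
```

```bash
python3 shot.py c1; python3 - <<'E'
from h import *
import pickle
im=cv2.imread('pics/c1.png'); t=grab_frame('scene'); cv2.imwrite('pics/s2.png',t)
cv2.imwrite('pics/c1z.png',np.hstack([cv2.resize(im,(480,360)),cv2.resize(t[200:320,270:377],(320,360))]))
c=pickle.load(open('c1.pkl','rb')); print(proj(c,(.5615,.126,.06)))
E
```

```text
c1 13.3 [0.5605 0.2359 0.2336] [-3.141e+00  1.000e-03 -2.750e+00] [-0.03  0.59 -0.7   1.63  0.42  1.07  1.12]
(np.float64(160.45733172668355), np.float64(136.50753999709852))
```

View pics/c1z.png

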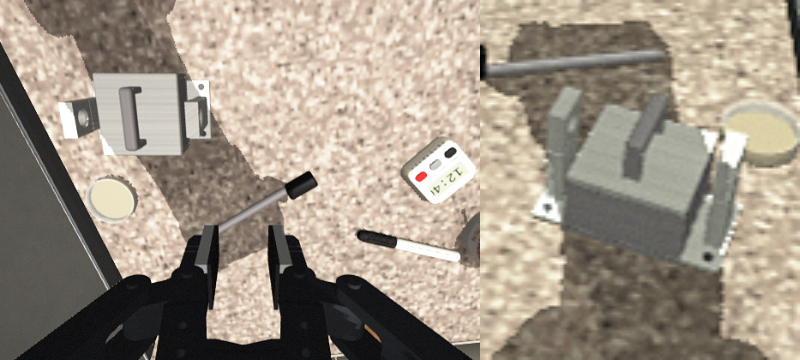

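The lid sits level on the box: no dark seal band is left under its plate, and the handle bar lies across the bushing line. Rod handle at (300,185), shaft running down-left to under the fingers. Next, the rod.

Request:
move_arm([
  [5,20,-5,-0.17],
  [10,40,-10,-0.34],
  [14,60,-20,-0.51],
  [17,70,-30,-0.68],
  [17,70,-30,-0.85],
  [17,70,-30,-0.98],
  [17,70,-30,-0.98],
  [17,70,-30,-0.98],
], gripper=0.5)

```text
clock: 14.4
position: [0.5778, 0.3046, 0.2023]
tool_rot: [-3.141, -0.0, 2.554]
force: [-0.5, 0.1, 0.1]
grip_width: 0.0425
finger_force: 0.0
```

```bash
python3 shot.py r1
```

```text
r1 14.4 [0.5778 0.3046 0.2023] [-3.141 -0.     2.554] [-0.3   0.64 -0.44  1.54  0.3   1.02  0.17]
```

Request:
move_arm([
  [20,20,0,0],
  [40,40,0,0],
  [40,40,0,0],
  [40,40,0,0],
])

```text
clock: 14.95
position: [0.6174, 0.345, 0.2024]
tool_rot: [-3.141, -0.0, 2.553]
force: [-0.3, -0.2, -0.4]
grip_width: 0.0425
finger_force: 0.0
```

```bash
python3 shot.py r2; python3 - <<'E'
from h import *
import pickle
V=[]
for n in('r1','r2'):
    im=cv2.imread(f'pics/{n}.png');c=pickle.load(open(n+'.pkl','rb')); u,v=map(int,proj(c,(.577,.316,.015))); x,y=max(u-80,0),max(v-75,0);print(n,u,v,x,y); V.append(cv2.resize(im[y:y+240,x:x+160],(400,600)))
cv2.imwrite('pics/rz.png',np.hstack(V))
E
```

```text
r2 14.95 [0.6174 0.345  0.2024] [-3.141 -0.     2.553] [-0.35  0.73 -0.43  1.38  0.31  1.1   0.16]
r1 293 173 213 98
r2 230 161 150 86
```

View pics/rz.png

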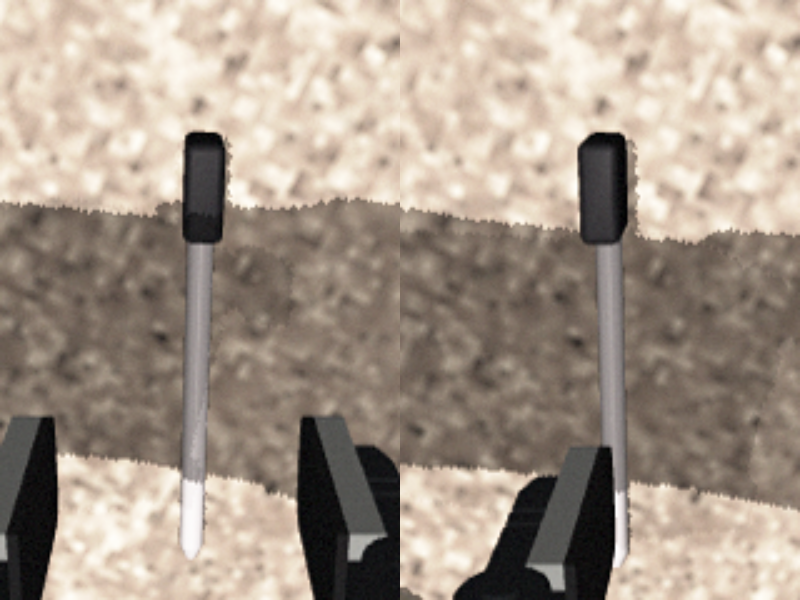

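Both views show the whole rod, handle at top and nose below. In r1 the root is at (199,243) and nose at (192,558); in r2 the root is at (209,243) and nose at (221,565) within its half.

```bash
python3 - <<'E'
from h import *
import pickle
c=[pickle.load(open(n+'.pkl','rb')) for n in('r1','r2')]; o=[(213,98),(150,86)]
P={'root':((199,243),(209,243)),'nose':((192,558),(221,565)),'rear':((205,132),(206,132))}
for k,(a,b) in P.items():
    a=np.array(a)/2.5+o[0]; b=np.array(b)/2.5+o[1]
    x,e=tri(ray(c[0],*a),ray(c[1],*b)); z={'root':.007,'nose':.005,'rear':.02}[k]; A,B=onz(c[0],*a,z),onz(c[1],*b,z); print(k,x.round(4),round(e,4),A.round(4),B.round(4))
    P[k]=(A+B)/2
d=P['nose']-P['root']; yaw=np.arctan2(d[1],d[0]); print('len',np.linalg.norm(d[:2]),'yaw',yaw, 'tool',yaw+np.pi)
u=np.array([np.cos(yaw),np.sin(yaw)]); print('handle from root',P['root'][:2]-.018*u,'from nose',P['nose'][:2]-.162*u)
E
```

```text
root [0.5964 0.303  0.0033] 0.0011 [0.5958 0.3031 0.007 ] [0.5955 0.3044 0.007 ]
nose [ 7.149e-01  2.219e-01 -1.000e-04] 0.0008 [0.7121 0.2236 0.005 ] [0.712  0.2249 0.005 ]
rear [0.5619 0.3278 0.008 ] 0.0001 [0.56   0.3287 0.02  ] [0.5614 0.3302 0.02  ]
len 0.14100253821355394 yaw -0.5994425870725997 tool 2.5421500665171934
handle from root [0.58076758 0.31392364] from nose [0.57829272 0.31561476]
```

Request:
move_arm([
  [-37,-30.5,-30,-0.011],
  [-37,-30.5,-80,-0.011],
  [-37,-30.5,-130,-0.011],
  [-37,-30.5,-170,-0.011],
  [-37,-30.5,-182,-0.011],
  [-37,-30.5,-182,-0.011],
])

```text
clock: 15.75
position: [0.5807, 0.3149, 0.0212]
tool_rot: [-3.142, -0.0, 2.541]
force: [0.3, -0.0, 1.3]
grip_width: 0.0429
finger_force: 0.0
```

Request:
move_arm([
  [0,0,0,0],
  [0,0,0,0],
  [0,0,0,0],
  [0,0,0,0],
], gripper=0, newtons=80)

```text
clock: 16.25
position: [0.5815, 0.3155, 0.0226]
tool_rot: [3.139, 0.001, 2.54]
force: [-1.2, -1.7, 10.8]
grip_width: 0.0124
finger_force: 78.8
```

Request:
move_arm([
  [0,0,30,0],
  [0,0,80,0],
  [-10,5,130,0],
  [-35,15,140,-0.15],
  [-65,25,140,-0.3],
  [-95,35,140,-0.45],
  [-117,45,140,-0.579],
  [-117,45,140,-0.579],
  [-117,45,140,-0.579],
])

```text
clock: 17.38
position: [0.4642, 0.36, 0.1614]
tool_rot: [3.14, 0.0, 1.963]
force: [-0.5, 0.5, -1.0]
grip_width: 0.0124
finger_force: 78.2
```

```bash
cat > st.py <<'E'
from h import *
s=monitor.observe(); p=s['position']; yaw=.39; B=np.array([.5615,.1262])
R=np.array([[np.cos(yaw),-np.sin(yaw)],[np.sin(yaw),np.cos(yaw)]])
q=R.T@(p[:2]-B); n=q-[0,.162]; print('t',round(s['clock'],2),'pos',p.round(4),'rot',s['tool_rot'].round(4),'tcp in box mm',(q*1000).round(1),'nose mm',(n*1000).round(1),'dyaw',round(s['tool_rot'][2]-(yaw+np.pi/2),4),'F',s['force'].round(1))
E
python3 st.py; python3 -c "
from h import *
print(bot.tip_extent)"
```

```text
t 17.38 pos [0.4642 0.36   0.1614] rot [3.1404 0.     1.963 ] tcp in box mm [ -1.1 253.2] nose mm [-1.1 91.2] dyaw 0.0022 F [-0.5  0.5 -1. ]
0.014
```

Request:
move_arm([
  [1,0.5,-40,-0.002],
  [1,0.5,-70,-0.002],
  [1,0.5,-80,-0.002],
  [1,0.5,-80,-0.002],
  [1,0.5,-80,-0.002],
])

```text
clock: 18.0
position: [0.4653, 0.3608, 0.0819]
tool_rot: [3.14, -0.0, 1.96]
force: [0.3, 0.7, -1.2]
grip_width: 0.0121
finger_force: 78.3
```

```bash
python3 st.py; python3 - <<'E'
from h import *
s=monitor.observe(); p=s['position']; y=.39
R=np.array([[np.cos(y),-np.sin(y),0],[np.sin(y),np.cos(y),0],[0,0,1]])
V=[]
for n,k in(('top',(400,300)),('scene',(400,300))):
    im=grab_frame(n); c=cam(n)
    nose=p+R@[0,-.162,0]; nose[2]=p[2]-.0226+.005; bush=np.array([.5615,.1262,0])+R@[0,.062,.064]
    a,b=proj(c,nose),proj(c,bush); print(n,np.round(a,1),np.round(b,1))
    x,yy=int(b[0])-50,int(b[1])-45; print(x,yy)
    V.append(cv2.resize(im[yy:yy+90,x:x+120],(400,300),interpolation=cv2.INTER_CUBIC))
cv2.imwrite('pics/ins.png',np.hstack(V))
E
```

```text
t 18.0 pos [0.4653 0.3608 0.0819] rot [ 3.1401e+00 -5.0000e-04  1.9596e+00] tcp in box mm [2.000e-01 2.536e+02] nose mm [ 0.2 91.6] dyaw -0.0011 F [ 0.3  0.7 -1.2]
top [311.1 244.4] [325.9 238.6]
275 193
scene [281.9 234.4] [295.5 238.4]
245 193
```

View pics/ins.png

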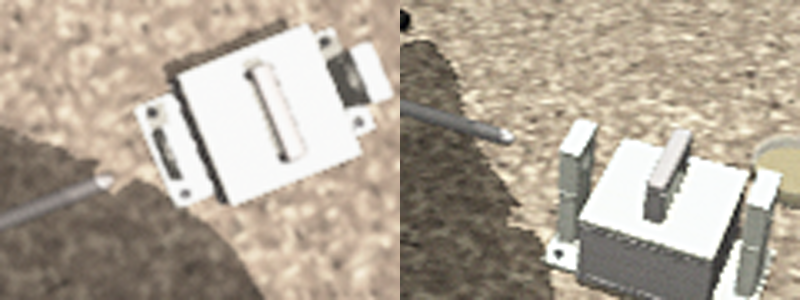

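The top crop (left) shows the nose at (110,181) in front of the near bushing's dark face at about (165,152). The scene crop shows the nose at (508,138) just short of the near block, at about hole height. I'll compare this with the predicted pixels to take out the camera bias.

```bash
python3 - <<'E'
from h import *
s=monitor.observe(); p=s['position']; y=.39
R=np.array([[np.cos(y),-np.sin(y),0],[np.sin(y),np.cos(y),0],[0,0,1]]); B=np.array([.5615,.1262,0])
pr=lambda c,X:np.round(proj(c,B+R@np.array(X)),1)
for n,o in(('top',(275,193)),('scene',(245,193))):
    c=cam(n); r=lambda X:((pr(c,X)-o)*10/3).round(0)
    print(n,'plate corners',[r((a,b,.056)) for a,b in((.04,.04),(.04,-.04),(-.04,-.04),(-.04,.04))],'bar',r((.028,0,.086)),r((-.028,0,.086)),'near top',[r((a,b,.08)) for a,b in((.016,.062),(-.016,.062),(.016,.05),(-.016,.05))],'mouth',r((0,.062,.064)))
    h=p-[0,0,.0176]; q=R.T@(h-B); print('rod line',r(q-[0,.162,0]),r(q-[0,.1,0]))
E
```

```text
top plate corners [array([177.,  72.]), array([307.,  20.]), array([363., 151.]), array([231., 204.])] bar [259.  61.] [299. 156.] near top [array([162., 124.]), array([184., 178.]), array([182., 116.]), array([204., 170.])] mouth [170. 152.]
rod line [120. 172.] [ 17. 213.]
scene plate corners [array([224., 132.]), array([350., 167.]), array([313., 254.]), array([179., 214.])] bar [285. 123.] [256. 181.] near top [array([179., 115.]), array([160., 147.]), array([198., 121.]), array([179., 152.])] mouth [168. 151.]
rod line [123. 138.] [ 31. 112.]
```

```bash
python3 - <<'E'
from h import *
s=monitor.observe(); p=s['position']; y=.39
R=np.array([[np.cos(y),-np.sin(y),0],[np.sin(y),np.cos(y),0],[0,0,1]]); B=np.array([.5615,.1262,0])
L={}
for n in('top','scene'):
    im=np.mean([grab_frame(n) for _ in range(2)],0).astype(np.uint8); cv2.imwrite(f'pics/{n}_i.png',im); c=cam(n)
    h=p-[0,0,.0176]; q=R.T@(h-B)
    P=lambda d:np.array(proj(c,B+R@(q-[0,d,0])))
    a,b=P(.04),P(.155); t=(b-a)/np.linalg.norm(b-a); nn=np.array([-t[1],t[0]])
    # sample strip around predicted axis
    ds=np.linspace(.05,.15,41); off=np.arange(-9,9.01,.25); pts=np.array([[P(d)+o*nn for o in off] for d in ds]).astype(np.float32)
    S=cv2.remap(im,pts[...,0],pts[...,1],cv2.INTER_CUBIC).astype(float)
    sat=S.max(2)-S.min(2); prof=sat.mean(0); print(n,'t',t.round(3),'mm/px',round(1000*.115/np.linalg.norm(b-a),2))
    for part in(slice(0,20),slice(21,41)):
        pf=sat[part].mean(0); w=np.clip(np.median(pf)-pf-5,0,None); print('  d',ds[part].mean().round(3),'offset px',(w*off).sum()/w.sum(), 'profile',pf[::4].round(0))
    pts=np.array([P(d) for d in np.linspace(.13,.18,26)]).astype(np.float32)
E
```

```text
top t [ 0.927 -0.374] mm/px 1.85
  d 0.074 offset px 0.14233232856066313 profile [24. 23. 23. 23. 23. 23. 19. 11. 11. 11. 10. 10. 17. 23. 23. 24. 23. 22.
 22.]
  d 0.126 offset px 0.4052096177558569 profile [27. 26. 24. 24. 25. 26. 22. 14. 11. 12. 11. 11. 16. 24. 25. 25. 24. 24.
 24.]
scene t [0.962 0.274] mm/px 2.22
  d 0.074 offset px 0.9930118798043326 profile [22. 24. 25. 25. 25. 25. 25. 24.  7.  4.  6.  3.  7. 23. 23. 21. 20. 21.
 18.]
  d 0.126 offset px 1.2391811454311457 profile [35. 34. 34. 35. 34. 34. 36. 34. 12.  3.  6.  4.  4. 25. 29. 26. 24. 22.
 24.]
```

Request:
move_arm([
  [4,-9.2,0,0.006],
  [7.6,-18.5,0,0.006],
  [11.4,-27.7,0,0.006],
  [13.3,-32.4,0,0.006],
  [15.2,-37,0,0.006],
  [15.2,-37,0,0.006],
])

```text
clock: 19.05
position: [0.48, 0.3233, 0.0807]
tool_rot: [-3.142, 0.0, 1.965]
force: [0.2, 0.0, -0.3]
grip_width: 0.0122
finger_force: 78.3
```

```bash
python3 st.py
```

```text
t 19.05 pos [0.48   0.3233 0.0807] rot [-3.1416  0.      1.9653] tcp in box mm [ -0.5 213.3] nose mm [-0.5 51.3] dyaw 0.0045 F [ 0.2  0.  -0.3]
```

Request:
move_arm([
  [4,-9,0.5,0],
  [8,-18.3,0.5,0],
  [11.8,-27.5,0.5,0],
  [15.6,-36.8,0.5,0],
  [19.4,-46,0.5,0],
  [19.4,-46,0.5,0],
])

```text
clock: 19.8
position: [0.4997, 0.2766, 0.0812]
tool_rot: [-3.142, 0.0, 1.964]
force: [0.4, 0.1, -1.4]
grip_width: 0.0122
finger_force: 78.3
```

```bash
python3 st.py
```

```text
t 19.8 pos [0.4997 0.2766 0.0812] rot [-3.1415e+00  3.0000e-04  1.9644e+00] tcp in box mm [ -0.  162.6] nose mm [-0.   0.6] dyaw 0.0036 F [ 0.4  0.1 -1.4]
```

Free so far. On through the far bushing: another 60 mm, then the final stretch.

Request:
move_arm([
  [3.8,-9.2,0,0],
  [7.6,-18.5,0,0],
  [11.4,-27.7,0,0],
  [15.2,-37,0,0],
  [19,-46.2,0,0],
  [20.9,-50.9,0,0],
  [22.8,-55.5,0,0],
  [22.8,-55.5,0,0],
])

```text
clock: 20.8
position: [0.5221, 0.2218, 0.0812]
tool_rot: [-3.142, 0.0, 1.965]
force: [0.1, -0.2, -0.8]
grip_width: 0.0122
finger_force: 78.3
```

```bash
python3 st.py
```

```text
t 20.8 pos [0.5221 0.2218 0.0812] rot [-3.1416  0.      1.9654] tcp in box mm [ -0.  103.4] nose mm [ -0.  -58.6] dyaw 0.0046 F [ 0.1 -0.2 -0.8]
```

Request:
move_arm([
  [3,-7.4,0,0],
  [6,-14.5,0,0],
  [7.8,-18.9,0,0],
  [7.8,-18.9,0,0],
  [7.8,-18.9,0,0],
])

```text
clock: 21.42
position: [0.5298, 0.2033, 0.0812]
tool_rot: [-3.142, -0.0, 1.966]
force: [-0.2, 0.2, -0.5]
grip_width: 0.0121
finger_force: 78.3
```

```bash
python3 st.py; python3 - <<'E'
from h import *
y=.39
R=np.array([[np.cos(y),-np.sin(y),0],[np.sin(y),np.cos(y),0],[0,0,1]]); B=np.array([.5615,.1262,0]); V=[]
for n in('top','scene'):
    im=grab_frame(n); c=cam(n); b=proj(c,B+[0,0,.07]); x,yy=int(b[0])-50,int(b[1])-45
    for m in (-.062,-.066,-.076,-.086,.062): print(n,m,((np.array(proj(c,B+R@[0,m,.064]))-[x,yy])*4).round(0))
    V.append(cv2.resize(im[yy:yy+100,x:x+100],(400,400),interpolation=cv2.INTER_CUBIC))
cv2.imwrite('pics/fin.png',np.hstack(V))
E
```

```text
t 21.43 pos [0.5298 0.2033 0.0812] rot [-3.1416e+00 -2.0000e-04  1.9659e+00] tcp in box mm [-0.  83.4] nose mm [ -0.  -78.6] dyaw 0.0051 F [-0.2  0.2 -0.5]
top -0.062 [321. 135.]
top -0.066 [329. 132.]
top -0.076 [349. 124.]
top -0.086 [369. 116.]
top 0.062 [ 75. 234.]
scene -0.062 [326. 227.]
scene -0.066 [334. 229.]
scene -0.076 [355. 235.]
scene -0.086 [376. 241.]
scene 0.062 [ 82. 158.]
```

View pics/fin.png

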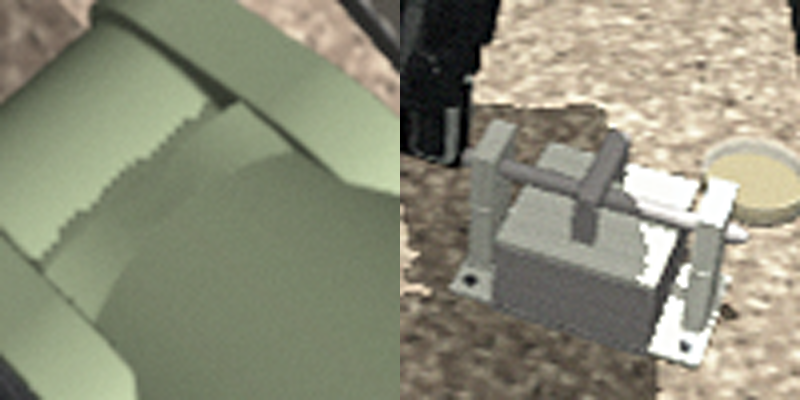

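The scene view shows the rod under the lid's bar and through both bushings. Its nose is at (348,237), which is about y = -73 mm, so 11 mm out. The lid is still level. I push 2 mm more for margin and hand in.

Request:
move_arm([
  [0.8,-1.9,0,0],
  [0.8,-1.9,0,0],
  [0.8,-1.9,0,0],
  [0.8,-1.9,0,0],
])

```text
clock: 22.02
position: [0.5306, 0.2013, 0.0812]
tool_rot: [-3.142, -0.0, 1.966]
force: [-0.1, -0.6, -0.9]
grip_width: 0.0121
finger_force: 78.3
```

```bash
python3 st.py; python3 -c "
from h import *
print(bot.job_done())"
```

```text
t 22.02 pos [0.5306 0.2013 0.0812] rot [-3.1415 -0.      1.9658] tcp in box mm [-0.  81.2] nose mm [ -0.  -80.8] dyaw 0.005 F [-0.1 -0.6 -0.9]
the job is handed in; nothing more can be done
None
```

I handed the job in at 22 s, with no verdict returned: the lid is pressed down level on the rim, the rod is through both bushings with its nose about 13 mm out by my camera estimate, the gripper is holding the handle, and I never touched the timer, petri dish or marker.

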